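Lid the mixing pots before sanding

ROBOT

A 7-joint arm with a two-finger parallel gripper is mounted at the origin on the work surface; the furniture and walls round the work are solid. World frame = base frame: x ahead of the robot, y to its left, z up, the work surface at z = 0. Lengths are in m, angles in rad, forces in N, time in s.
With the tool pointing down it reaches from about 0.425 to 0.875 m from the base axis. Payload 4.7 kg.
Tool frame: the origin (TCP) lies on the mounting face of the last link; the fingertips stand 182 mm ahead of it and the grasp point (between the pads) lies r.hold_point_z ahead of it (r.hold_point_z is the distance from the TCP to the grasp point, in m); z points along the fingers, y is the line along which they close (so a half turn about z gives the same grasp; the last joint's range is limited). The gripper opens to 87 mm and grips with 3 to 60 N. Pads are 19 mm wide; open, the fingers measure 117 mm over their backs; the gripper's body (75 mm by 190 mm) begins 51 mm behind the grasp point.
Start: joints at [1.162, 0.321, -0.07, 1.45, 0.023, 1.371, -0.057], TCP at [0.267, -0.593, 0.405] pointing down, gripper open.
Joint ranges: [-2.86, 2.86], [-0.3, 2.09], [-1.38, 1.24], [0.06, 2.45], [-1.56, 4.7], [0.09, 2.05], [-2.69, 2.69]. Speed limits (rad/s): [2.57, 2.57, 3.14, 3.14, 3.14, 3.14, 3.14].

INTERFACE

Orientations are given as a 3x3 rotation matrix whose columns are the frame's x, y, z axes.
In Python, from bench import r gives the robot as it stands.
- The arm moves only by the tool jog_arm, never from a script. Its argument "commands" is a list of rows, each a list of 7 numbers: the opening, from -1 (shut) to 1 (fully open), then the shift along the tool's x, y, z in mm, then the turn, a rotation vector about the tool's x, y, z in degrees. In form: [[hand, x, y, z, wx, wy, wz], ...]. A call has exactly 10 rows; each row is the pose to reach, as a shift and turn from the pose commanded when the call began, along the tool's axes at that moment; what a row does not reach only later rows make up. A row lasts 1/12 s, in which the tool goes at most 41.7 mm and 7.16 degrees, less where a joint would pass 70% of its speed; a pose out of reach is approached as far as the arm can. A call with a gripper value outside its range is refused whole. The fingers move at their own pace and stop on an object; "squeeze" is the grip in N (left out, the last holds). Time passes only in rows, so rows that repeat a pose let the fingers close, or fill a call up. It gives the time, the measured TCP pose, the force, the opening and the grip force at its end, in the units of the state.
- r.observe(): the state, without advancing time (a new reading comes with each control period).
- r.read_camera(name): name is "scene" or "top" or "wrist"; returns the picture (420x560x3 uint8, red, green, blue); there is no depth.
- r.get_calibration(name): a dict with "intrinsics" (3x3 intrinsics, pixels), "eye" and "rotation" of the camera in the world. Camera axes: x right, y up, looking along -z (the intrinsics and any distortion apply to the point x, -y, -z); pixel columns grow to the right and rows downward; lengths in m; the calibration is good to about 2 mm. A picture is of the moment at which its call begins: read the wrist's pose just before it. get_calibration takes no time and is no camera call; for the wrist camera it gives the pose at the moment of the call.
- r.hand_in(): hands the job in; it is judged then, once.
The state is a dict: "clock": time; "joint_pos": joint angles; "joint_velocities": joint speeds; "effort": joint torques, N m; "position": TCP position; "ee_rot": TCP orientation; "wrist_force": force on the tool from outside, world axes, zero at the start; "wrist_torque": the same for the moment, N m; "finger_gap": opening from 0.0 (shut) to 1.0 (fully open); "grasp_force": force on a finger pad.
Only numpy, scipy, OpenCV 4.12 (cv2) and the standard library are available. Lean on these libraries where they do the work, as an engineer would, in place of code of your own. Each camera call takes 0.05 s, during which the arm holds its last target. There are 200 camera calls.

TASK

Sanding starts next and the washed mixing pots must stay free of dust: close each of the four open white pots with the wooden lid of its own size, fully home so that its flange lies flat on the rim all round. Leave the pots standing on the table, knock no pot or jar over, and leave the black-capped screw jar where it is.

Things in the scene. Friction and masses are not known exactly. Their poses are not given: they have to be found in the camera images.
- pot_tiny: tiny pot: open, straight-sided white glazed ceramic pot without a handle, 48 mm outside diameter, 44 mm high, wall 4.5 mm (mouth 39 mm), 120 g, loose on the table. Origin: centre of its underside; z up along its axis, the rim at z = 44 mm. Empty.
- lid_tiny: tiny lid: round light-wood lid for the tiny pot, 51 mm wide, 45 mm high, 30 g, standing on its plug. From below: plug 31 mm wide, 14 mm high, its lower 10 mm tapering to 21 mm; flange 51 mm wide, z = 14 to 21 mm; upright round knob 18 mm thick on the axis, z = 21 to 45 mm. Origin: centre of the plug's underside, z up. Closed, it is 30 mm above the pot's underside.
- pot_small: small pot: open, straight-sided white glazed ceramic pot without a handle, 62 mm outside diameter, 52 mm high, wall 4.5 mm (mouth 53 mm), 200 g, loose on the table. Origin: centre of its underside; z up along its axis, the rim at z = 52 mm. Empty.
- lid_small: small lid: round light-wood lid for the small pot, 65 mm wide, 45 mm high, 45 g, standing on its plug. From below: plug 45 mm wide, 14 mm high, its lower 10 mm tapering to 35 mm; flange 65 mm wide, z = 14 to 21 mm; upright round knob 18 mm thick on the axis, z = 21 to 45 mm. Origin: centre of the plug's underside, z up. Closed, it is 38 mm above the pot's underside.
- pot_medium: medium pot: open, straight-sided white glazed ceramic pot without a handle, 76 mm outside diameter, 60 mm high, wall 4.5 mm (mouth 67 mm), 300 g, loose on the table. Origin: centre of its underside; z up along its axis, the rim at z = 60 mm. Empty.
- lid_medium: medium lid: round light-wood lid for the medium pot, 79 mm wide, 45 mm high, 65 g, standing on its plug. From below: plug 59 mm wide, 14 mm high, its lower 10 mm tapering to 49 mm; flange 79 mm wide, z = 14 to 21 mm; upright round knob 18 mm thick on the axis, z = 21 to 45 mm. Origin: centre of the plug's underside, z up. Closed, it is 46 mm above the pot's underside.
- pot_large: large pot: open, straight-sided white glazed ceramic pot without a handle, 90 mm outside diameter, 68 mm high, wall 4.5 mm (mouth 81 mm), 420 g, loose on the table. Origin: centre of its underside; z up along its axis, the rim at z = 68 mm. Empty.
- lid_large: large lid: round light-wood lid for the large pot, 93 mm wide, 45 mm high, 90 g, standing on its plug. From below: plug 73 mm wide, 14 mm high, its lower 10 mm tapering to 63 mm; flange 93 mm wide, z = 14 to 21 mm; upright round knob 18 mm thick on the axis, z = 21 to 45 mm. Origin: centre of the plug's underside, z up. Closed, it is 54 mm above the pot's underside.
- size_jar: bystander: closed glass-like jar of yellow-brown size with a black screw lid, 58 mm diameter, 75 mm high, loose on the table; it needs nothing. Origin: centre of its underside; z up.

How it is judged:
By the outcome, as a careful person would: the job done as asked, in the order asked, and still so for the second after the job is handed in, with the robot touching nothing.
It also fails if it takes over 112 s, if anything falls off the work surface, if the arm or the gripper's body presses on something with over 40 N, if the wrist force passes 120 N, or if a joint passes its speed limit or range.

## Working session

There is one attempt and no reset: what is moved stays moved. The work goes in short steps, Python scripts to look and compute and a tool call to move; the robot and the scene stay as the last step left them, time stands still between calls to the robot, and variables do not carry over. Pictures are saved under pics/ and viewed, at most 14 in all, crops included, and the job is handed in when it is done.

Besides the shell and the picture viewer there is one more tool, called after "Emit:" as name([rows], argument=value, ...), one row to a line, values as JSON. jog_arm: Moves the arm, as the interface text tells. Its arguments: {"type":"object","properties":{"commands":{"type":"array"},"squeeze":{"type":"number"}},"required":["commands"]}

```bash
mkdir -p pics; ls; python3 - <<'E'
from bench import r
import cv2,numpy as np
np.set_printoptions(precision=4,suppress=True)
print(r.hold_point_z); s=r.observe(); print(s)
for n in("scene","top"):
    cv2.imwrite(f"pics/{n}0.png",r.read_camera(n)[:,:,::-1]); print(n,r.get_calibration(n))
print(r.get_calibration("wrist"))
E
```

```text
pics
0.1635
{'clock': 0.0, 'joint_pos': array([ 1.162 ,  0.3218, -0.0701,  1.4517,  0.0226,  1.3708, -0.0569]), 'joint_velocities': array([ 0.0013, -0.0009, -0.0011, -0.0007, -0.0009,  0.0017, -0.0015]), 'effort': array([  0.0005, -49.129 ,  -0.4035, -31.2526,  -0.0639,   0.044 ,
         0.0002]), 'position': array([ 0.2666, -0.5926,  0.4037]), 'ee_rot': array([[ 0.9119,  0.4104, -0.0008],
       [ 0.4104, -0.9119,  0.0017],
       [-0.0001, -0.0019, -1.    ]]), 'wrist_force': array([-0.2155,  0.2039, -0.0052]), 'wrist_torque': array([-0.0181, -0.0268,  0.0553]), 'grasp_force': 0.0, 'finger_gap': 0.9983635177396958}
scene {'intrinsics': array([[456.8177,   0.    , 274.5664],
       [  0.    , 456.8177, 209.9288],
       [  0.    ,   0.    ,   1.    ]]), 'eye': array([-0.3535,  0.4699,  1.1425]), 'rotation': array([[-0.4988,  0.6578, -0.5644],
       [-0.8666, -0.3889,  0.3126],
       [-0.0139,  0.645 ,  0.7641]])}
top {'intrinsics': array([[542.1768,   0.    , 279.5338],
       [  0.    , 542.1768, 208.3827],
       [  0.    ,   0.    ,   1.    ]]), 'eye': array([0.1761, 0.0016, 1.7128]), 'rotation': array([[ 0.0171,  0.9872, -0.1587],
       [-0.9998,  0.0182,  0.0056],
       [ 0.0084,  0.1586,  0.9873]])}
{'intrinsics': array([[337.5604,   0.    , 277.4754],
       [  0.    , 337.5604, 207.0687],
       [  0.    ,   0.    ,   1.    ]]), 'eye': array([ 0.3425, -0.558 ,  0.3834]), 'rotation': array([[ 0.4105,  0.8693,  0.2753],
       [-0.9119,  0.3917,  0.1229],
       [-0.0011, -0.3015,  0.9535]])}
```

View pics/top0.png

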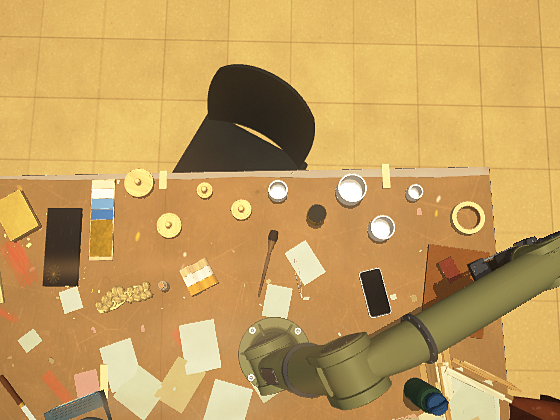

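View pics/scene0.png

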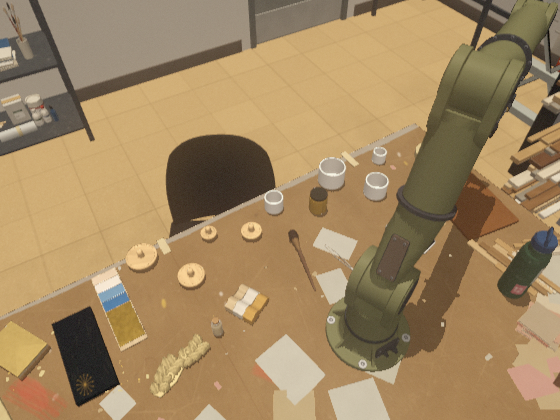

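Top view: lids at about (139,183) large, (169,225) medium, (241,209) small, (205,190) tiny. Pots at (351,190) large, (381,228) medium, (278,190) small, (415,192) tiny. The jar is at (316,214). I'll fit the known circles in both cameras.

```bash
cat > h.py <<'E'
import numpy as np,cv2
from scipy.optimize import minimize
np.set_printoptions(precision=4,suppress=True)
def proj(c,P):
    q=(np.asarray(P)-c['eye'])@c['rotation']; q=q*[1,-1,-1]
    u=q@c['intrinsics'].T; return u[:,:2]/u[:,2:]
def back(c,px,z):
    d=np.linalg.inv(c['intrinsics'])@[px[0],px[1],1]; d=c['rotation']@(d*[1,-1,-1])
    return c['eye']+d*(z-c['eye'][2])/d[2]
T=np.linspace(0,2*np.pi,120,endpoint=False)
def circ(x,y,z,rad): return np.c_[x+rad*np.cos(T),y+rad*np.sin(T),0*T+z]
def fit(img,c,x,y,z,rad,sp=.025):
    """circle centre maximising radial image gradient magnitude (per-point capped) over a grid"""
    g=cv2.GaussianBlur(img.astype(np.float32),(0,0),1)
    gr=g@np.float32([.2,.3,.5])
    S=lambda a,b,q:cv2.remap(gr,*[k.astype(np.float32).reshape(-1,1) for k in proj(c,circ(a,b,z,q)).T],cv2.INTER_LINEAR).ravel()
    d=.003
    f=lambda p:-np.mean(np.clip(S(p[0],p[1],rad-d)-S(p[0],p[1],rad+d),-10,60))
    best=min((f((x+i,y+j)),x+i,y+j) for i in np.arange(-sp,sp,.002) for j in np.arange(-sp,sp,.002))
    m=minimize(f,best[1:],method='Nelder-Mead',options=dict(initial_simplex=[best[1:],(best[1]+.002,best[2]),(best[1],best[2]+.002)]))
    return m.x,-m.fun
# name: (z, radius) of the outline circle
O=dict(lid_large=(.021,.0465),lid_medium=(.021,.0395),lid_small=(.021,.0325),lid_tiny=(.021,.0255),
 pot_large=(.068,.045),pot_medium=(.060,.038),pot_small=(.052,.031),pot_tiny=(.044,.024),size_jar=(.075,.029))
E
python3 - <<'E'
from bench import r
from h import *
px=dict(lid_large=(139,183),lid_medium=(169,225),lid_small=(241,209),lid_tiny=(205,190),pot_large=(351,190),pot_medium=(381,228),pot_small=(278,190),pot_tiny=(415,192),size_jar=(316,214))
I={n:cv2.imread(f"pics/{n}0.png")[:,:,::-1] for n in("top","scene")}
C={n:r.get_calibration(n) for n in I}
for k,p in px.items():
    z,R=O[k]; p=back(C['top'],p,z)
    a,b=[fit(I[n],C[n],p[0],p[1],z,R) for n in("top","scene")]
    print(k,*a,*b,np.hypot(*a[0]))
    for n,f in(("top",a),("scene",b)):
        if n=="top": cv2.polylines(I.setdefault("o",cv2.resize(I["top"],None,fx=3,fy=3)),[np.int32(3*proj(C[n],circ(*f[0],z,R))+1)],True,(255,0,0))
cv2.imwrite("pics/o.png",I["o"][480:780,300:1320][:,:,::-1][:, :800+200]); 
cv2.imwrite("pics/o.png",cv2.resize(I["o"][480:780,320:1320],(800,240))[:,:,::-1])
E
```

```text
lid_large [0.5247 0.4425] 36.43305206298828 [0.5227 0.4426] 31.27741241455078 0.6863890721727153
lid_medium [0.3896 0.3398] 48.733421325683594 [0.3879 0.3398] 43.58455276489258 0.5169753160519831
lid_small [0.4442 0.1143] 47.69735336303711 [0.4424 0.1147] 39.53402328491211 0.4586463610967658
lid_tiny [0.5041 0.2327] 45.88820266723633 [0.5018 0.2327] 32.19737243652344 0.5552444977202823
pot_large [ 0.5123 -0.2318] 48.655338287353516 [ 0.5082 -0.2306] 23.930423736572266 0.5623575551700817
pot_medium [ 0.3914 -0.3265] 58.00828552246094 [ 0.3876 -0.3246] 33.60441207885742 0.5096520451476261
pot_small [ 0.505  -0.0007] 58.05370330810547 [ 0.5023 -0.0006] 37.204654693603516 0.504993287139877
pot_tiny [ 0.5084 -0.4341] 57.35982131958008 [ 0.5034 -0.4322] 24.1820068359375 0.6685454710442383
size_jar [ 0.4327 -0.1757] 9.556571006774902 [ 0.4571 -0.0977] 0.7259342670440674 0.46703728551000767
```

View pics/o.png

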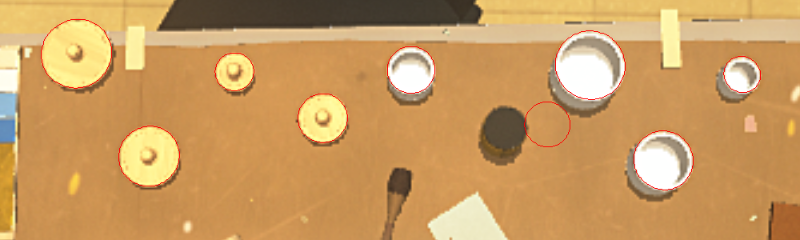

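The fits lie on the rims and flanges, and the two cameras agree within 2–5 mm. Only the jar fit missed, and it sits well clear of my paths. I'll use the averaged positions: turn to yaw 0 while moving toward the first lid (small).

Emit:
jog_arm([
  [1,33,-23,4,0,0,3],
  [1,66,-46,9,0,0,6],
  [1,99,-69,14,0,0,9],
  [1,132,-92,18,0,0,12],
  [1,165,-115,23,0,0,15],
  [1,198,-138,27,0,0,18],
  [1,231,-161,32,0,0,21],
  [1,264,-184,36,0,0,24],
  [1,297,-207,41,0,0,24.2],
  [1,326,-230,45,0,0,24.2],
], squeeze=35)

```text
clock: 0.93
position: [0.4705, -0.2468, 0.3592]
ee_rot: [[1.0, 0.001, -0.0], [0.001, -1.0, 0.0], [-0.0, -0.0, -1.0]]
wrist_force: [1.3, -0.7, -0.3]
finger_gap: 0.998
grasp_force: 0.0
```

Emit:
jog_arm([
  [1,-3,-38,6,0,0,0],
  [1,-6,-76,12,0,0,0],
  [1,-9,-114,18,0,0,0],
  [1,-12,-152,24,0,0,0],
  [1,-15,-190,30,0,0,0],
  [1,-18,-228,36,0,0,0],
  [1,-21,-266,42,0,0,0],
  [1,-24,-304,48,0,0,0],
  [1,-26,-340,54,0,0,0],
  [1,-27,-361,59,0,0,0],
])

```text
clock: 1.77
position: [0.4412, 0.1158, 0.3004]
ee_rot: [[1.0, 0.005, 0.0], [0.005, -1.0, 0.001], [0.0, -0.001, -1.0]]
wrist_force: [0.3, -0.0, -0.2]
finger_gap: 0.996
grasp_force: 0.0
```

```bash
cat >> h.py <<'E'
def look(name,x,y,fn=None,dz=0):
    from bench import r
    c=r.get_calibration("wrist"); p=r.observe()['position']; im=r.read_camera("wrist"); z,R=O[name]; z+=dz
    f,s=fit(im,c,x,y,z,R,.012); print(name,"fit",f,"score",s,"tcp",p,"tool dx,dy mm",1000*(f[0]-p[0]),-1000*(f[1]-p[1]))
    if fn: 
        o=im.copy(); cv2.polylines(o,[np.int32(proj(c,circ(*f,z,R))+.5)],True,(255,0,0)); cv2.imwrite(fn,o[:,:,::-1])
E
python3 -c "
from h import *
look('lid_small',.4433,.1145,'pics/w1.png')"
```

```text
lid_small fit [0.4441 0.116 ] score 55.68107604980469 tcp [0.4412 0.1158 0.3004] tool dx,dy mm 2.873989008775668 -0.21911377017959366
```

View pics/w1.png

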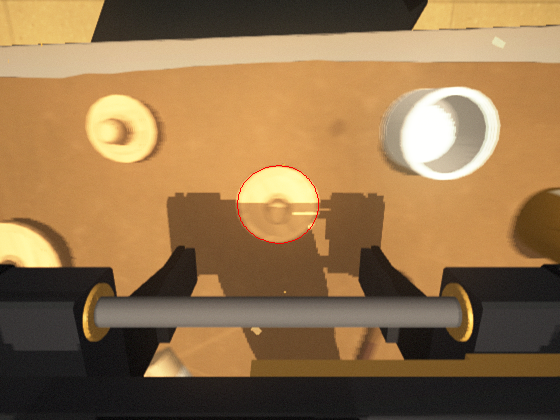

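The fit sits on the small lid's flange at (278,205). The tiny lid is at upper left (122,128) and the small pot at upper right (440,132). I'll descend part way and read the settled pose.

Emit:
jog_arm([
  [1,1,0,25,0,0,0],
  [1,1,0,50,0,0,0],
  [1,1,0,60,0,0,0],
  [1,1,0,60,0,0,0],
  [1,1,0,60,0,0,0],
  [1,1,0,60,0,0,0],
  [1,1,0,60,0,0,0],
  [1,1,0,60,0,0,0],
  [1,1,0,60,0,0,0],
  [1,1,0,60,0,0,0],
])

```text
clock: 2.65
position: [0.4437, 0.1117, 0.2413]
ee_rot: [[1.0, 0.0, 0.001], [0.0, -1.0, -0.0], [0.001, 0.0, -1.0]]
wrist_force: [0.6, -0.2, 0.1]
finger_gap: 1.001
grasp_force: 0.0
```

```bash
python3 -c "
from h import *
look('lid_small',.4433,.1145)"
```

```text
lid_small fit [0.4449 0.114 ] score 57.3773193359375 tcp [0.4437 0.1117 0.2413] tool dx,dy mm 1.2490195116207081 -2.299255718229573
```

Emit:
jog_arm([
  [1,1,-2,20,0,0,0],
  [1,1,-2,36,0,0,0],
  [1,1,-2,36,0,0,0],
  [0.2,1,-2,36,0,0,0],
  [-1,1,-2,36,0,0,0],
  [-1,1,-2,36,0,0,0],
  [-1,1,-2,36,0,0,0],
  [-1,1,-2,36,0,0,0],
  [-1,1,-2,36,0,0,0],
  [-1,1,-2,36,0,0,0],
])

```text
clock: 3.53
position: [0.4445, 0.1137, 0.205]
ee_rot: [[1.0, 0.0, 0.001], [0.0, -1.0, -0.0], [0.001, 0.0, -1.0]]
wrist_force: [0.4, 0.1, -0.8]
finger_gap: 0.554
grasp_force: 0.0
```

Emit:
jog_arm([
  [-1,0,0,0,0,0,0],
  [-1,0,0,0,0,0,0],
  [-1,0,0,0,0,0,0],
  [-1,0,0,0,0,0,0],
  [-1,0,0,0,0,0,0],
  [-1,0,0,0,0,0,0],
  [-1,0,0,0,0,0,0],
  [-1,0,0,0,0,0,0],
  [-1,0,0,0,0,0,0],
  [-1,0,0,0,0,0,0],
])

```text
clock: 4.37
position: [0.4444, 0.1137, 0.2047]
ee_rot: [[1.0, 0.0, -0.0], [0.0, -1.0, -0.0], [-0.0, 0.0, -1.0]]
wrist_force: [-0.6, -0.8, -0.1]
finger_gap: 0.18
grasp_force: 35.0
```

Emit:
jog_arm([
  [-1,0,0,-30,0,0,0],
  [-1,0,0,-60,0,0,0],
  [-1,10,20,-85,0,0,0],
  [-1,25,48,-85,0,0,0],
  [-1,40,76,-85,0,0,0],
  [-1,52,100,-85,0,0,0],
  [-1,59,115,-85,0,0,0],
  [-1,59,115,-85,0,0,0],
  [-1,59,115,-85,0,0,0],
  [-1,59,115,-85,0,0,0],
])

```text
clock: 5.2
position: [0.503, 0.0001, 0.2894]
ee_rot: [[1.0, 0.002, -0.001], [0.002, -1.0, 0.001], [-0.001, -0.001, -1.0]]
wrist_force: [0.2, 0.3, -0.4]
finger_gap: 0.189
grasp_force: 35.0
```

```bash
python3 -c "
from h import *
look('pot_small',.5037,-.0007,'pics/w2.png')
look('lid_small',.503,-.001,dz=.085)"
```

```text
pot_small fit [ 0.5119 -0.0001] score 35.742530822753906 tcp [0.503  0.0001 0.2894] tool dx,dy mm 8.909778654668354 0.19288024823006708
lid_small fit [ 0.5152 -0.0037] score 30.873552322387695 tcp [0.503  0.0004 0.2895] tool dx,dy mm 12.196483916514955 4.065860460914509
```

View pics/w2.png

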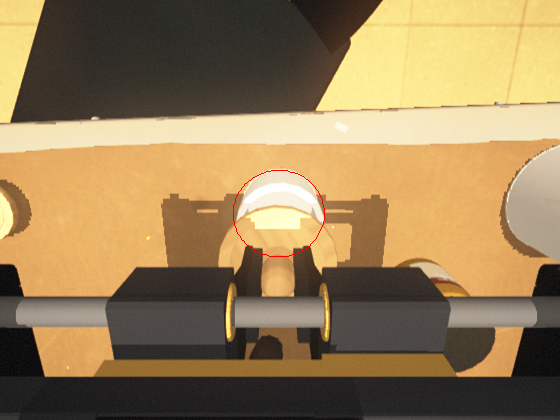

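The held lid hides most of the pot, so this fit is suspect. I'll re-fit the pots from the earlier clear view in w1.png, using the camera-to-tool transform.

```bash
python3 - <<'E'
from h import *
from bench import r
s=r.observe(); c=r.get_calibration("wrist"); R0=s['ee_rot']
off=R0.T@(c['eye']-s['position']); Rc=R0.T@c['rotation']; print(off,Rc)
np.savez('hand.npz',off=off,Rc=Rc)
R1=np.array([[1,.005,0],[.005,-1,.001],[0,-.001,-1]])
c1=dict(intrinsics=c['intrinsics'],eye=np.array([.4412,.1158,.3004])+R1@off,rotation=R1@Rc)
im=cv2.imread('pics/w1.png')[:,:,::-1]
for n,x,y in(('pot_small',.5037,-.0007),('lid_tiny',.503,.2327),('lid_small',.444,.115)):
    print(n,*fit(im,c1,x,y,*O[n],.015))
im=cv2.imread('pics/w2.png')[:,:,::-1].copy()
for (x,y,z,rad) in((.5037,-.0007,.052,.031),(.505,-.0007,.052,.031),(s['position'][0],s['position'][1],.105,.0325)):
    cv2.polylines(im,[np.int32(proj(c,circ(x,y,z,rad))+.5)],True,(0,0,255))
cv2.imwrite('pics/w2b.png',cv2.resize(im[140:320,160:400],None,fx=3,fy=3)[:,:,::-1])
E
```

```text
[ 0.0833 -0.0004  0.0203] [[ 0.0002  0.9536  0.3011]
 [ 1.     -0.     -0.0007]
 [-0.0006  0.3011 -0.9536]]
pot_small [0.5027 0.0023] 60.0
lid_tiny [0.504  0.2337] 60.0
lid_small [0.4442 0.116 ] 55.67470169067383
```

View pics/w2b.png

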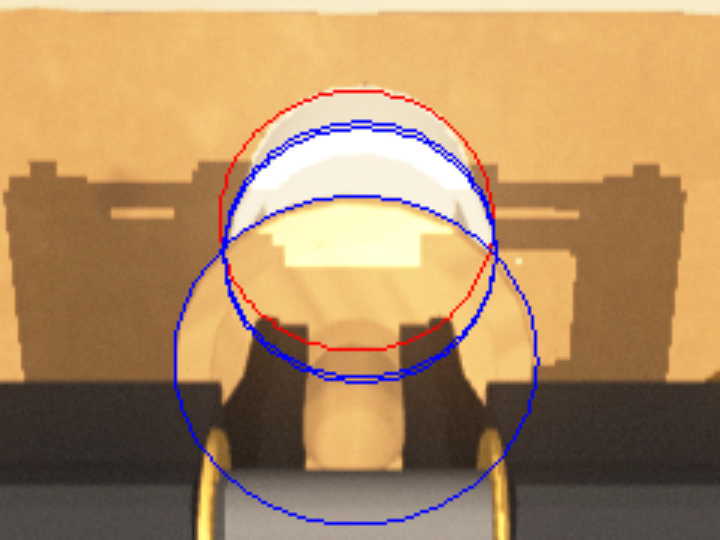

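The blue prior circles sit exactly on the pot rim, and the held lid is concentric with the tool. The red fit had caught the outer wall. The lid and pot are aligned, so I'll lower it.

Emit:
jog_arm([
  [-1,0,0,15,0,0,0],
  [-1,0,0,28,0,0,0],
  [-1,0,0,36,0,0,0],
  [-1,0,0,41,0,0,0],
  [-1,0,0,44,0,0,0],
  [-1,0,0,46,0,0,0],
  [-1,0,0,47,0,0,0],
  [-1,0,0,48,0,0,0],
  [-1,0,0,48,0,0,0],
  [-1,0,0,48,0,0,0],
])

```text
clock: 6.13
position: [0.5037, -0.0011, 0.2426]
ee_rot: [[1.0, 0.0, 0.001], [0.0, -1.0, -0.0], [0.001, 0.0, -1.0]]
wrist_force: [-2.5, -0.3, 5.0]
finger_gap: 0.184
grasp_force: 35.0
```

Emit:
jog_arm([
  [0,0,0,-0.5,0,0,0],
  [0,0,0,-0.5,0,0,0],
  [0,0,0,-0.5,0,0,0],
  [0,0,0,-0.5,0,0,0],
  [0,0,0,-0.5,0,0,0],
  [0,0,0,-0.5,0,0,0],
  [0,0,0,-0.5,0,0,0],
  [0,0,0,-15,0,0,0],
  [0,0,0,-40,0,0,0],
  [0,0,0,-60,0,0,0],
])

```text
clock: 6.97
position: [0.5034, -0.0012, 0.3024]
ee_rot: [[1.0, 0.001, -0.001], [0.001, -1.0, 0.0], [-0.001, -0.0, -1.0]]
wrist_force: [1.1, 0.5, 0.7]
finger_gap: 0.501
grasp_force: 0.0
```

```bash
python3 -c "
from h import *
look('lid_small',.5037,-.0007,'pics/w3.png',dz=.038)"
```

```text
lid_small fit [ 0.5004 -0.0002] score 53.50260543823242 tcp [ 0.5034 -0.0012  0.3024] tool dx,dy mm -3.019959421275864 -0.9471338443646995
```

View pics/w3.png

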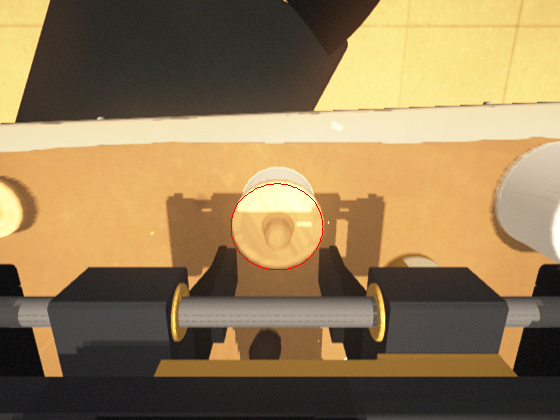

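Emit:
jog_arm([
  [0.2,0,-38,-10,0,0,0],
  [0.2,0,-76,-15,0,0,0],
  [0.2,0,-114,-15,0,0,0],
  [0.2,0,-152,0,0,0,0],
  [0.2,0,-190,20,0,0,0],
  [0.2,0,-222,40,0,0,0],
  [0.2,0,-234,57,0,0,0],
  [0.2,0,-234,57,0,0,0],
  [0.2,0,-234,57,0,0,0],
  [0.2,0,-234,57,0,0,0],
])

```text
clock: 7.85
position: [0.504, 0.2316, 0.2451]
ee_rot: [[1.0, -0.001, 0.001], [-0.001, -1.0, -0.001], [0.001, 0.001, -1.0]]
wrist_force: [0.1, 0.4, 0.4]
finger_gap: 0.603
grasp_force: 0.0
```

```bash
python3 -c "
from h import *
look('lid_tiny',.503,.2327)"
```

```text
lid_tiny fit [0.5048 0.232 ] score 59.72267532348633 tcp [0.504  0.2316 0.2451] tool dx,dy mm 0.7240423607545177 -0.38624808369538965
```

The small lid sits round and concentric on its pot at (278,226); I'll check seating from the scene camera later. Next, grasp the tiny lid.

Emit:
jog_arm([
  [0,1,0,25,0,0,0],
  [0,1,0,40,0,0,0],
  [0,1,0,40,0,0,0],
  [-1,1,0,40,0,0,0],
  [-1,1,0,40,0,0,0],
  [-1,1,0,40,0,0,0],
  [-1,1,0,40,0,0,0],
  [-1,1,0,40,0,0,0],
  [-1,1,0,40,0,0,0],
  [-1,1,0,40,0,0,0],
])

```text
clock: 8.73
position: [0.5046, 0.2329, 0.2053]
ee_rot: [[1.0, 0.001, 0.001], [0.001, -1.0, 0.0], [0.001, -0.0, -1.0]]
wrist_force: [0.1, 0.8, 3.2]
finger_gap: 0.187
grasp_force: 35.0
```

```bash
python3 - <<'E'
from h import *
from bench import r
s=r.observe();print(s['finger_gap'],s['grasp_force'])
im=r.read_camera("scene");c=r.get_calibration("scene")
u=proj(c,[[.504,-.001,.06]])[0].astype(int)
cv2.imwrite('pics/s1.png',cv2.resize(im[u[1]-30:u[1]+30,u[0]-40:u[0]+40],None,fx=8,fy=8,interpolation=cv2.INTER_CUBIC)[:,:,::-1])
E
```

```text
0.18742855495693567 35.00031715782825
```

View pics/s1.png

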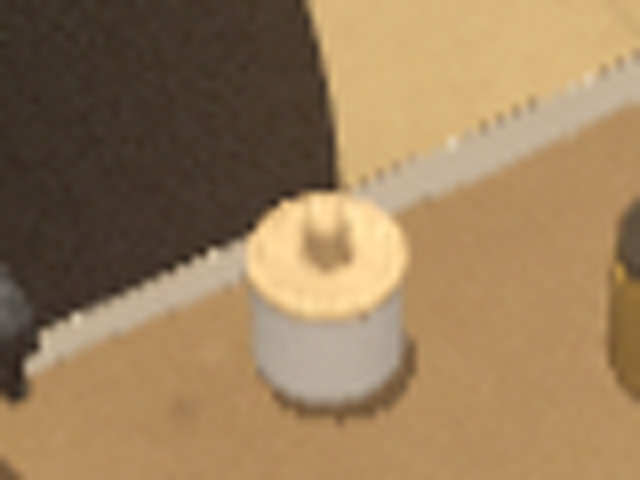

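The small lid is flat on its rim. I'll carry the tiny lid over and stop 75 mm short of the tiny pot to measure it unobstructed.

Emit:
jog_arm([
  [-1,0,0,-35,0,0,0],
  [-1,0,0,-70,0,0,0],
  [-1,0,20,-95,0,0,0],
  [-1,0,55,-105,0,0,0],
  [-1,0,95,-110,0,0,0],
  [-1,0,135,-110,0,0,0],
  [-1,0,175,-110,0,0,0],
  [-1,0,215,-110,0,0,0],
  [-1,0,255,-110,0,0,0],
  [-1,0,295,-110,0,0,0],
])

```text
clock: 9.62
position: [0.5039, -0.0641, 0.3148]
ee_rot: [[1.0, 0.001, 0.0], [0.001, -1.0, -0.001], [0.0, 0.001, -1.0]]
wrist_force: [0.6, 0.0, -0.3]
finger_gap: 0.187
grasp_force: 35.0
```

Emit:
jog_arm([
  [-1,0,40,0,0,0,0],
  [-1,0,80,0,0,0,0],
  [-1,-10,118,0,0,0,0],
  [-1,-20,156,0,0,0,0],
  [-1,-30,194,0,0,0,0],
  [-1,-40,232,0,0,0,0],
  [-1,-50,270,0,0,0,0],
  [-1,-60,308,0,0,0,0],
  [-1,-70,346,0,0,0,0],
  [-1,-74,371,0,0,0,0],
])

```text
clock: 10.45
position: [0.4278, -0.4376, 0.3143]
ee_rot: [[1.0, -0.004, -0.002], [-0.004, -1.0, -0.002], [-0.002, 0.002, -1.0]]
wrist_force: [0.3, -1.4, -0.0]
finger_gap: 0.187
grasp_force: 35.0
```

```bash
python3 -c "
from h import *
look('pot_tiny',.506,-.433,'pics/w4.png')"
```

```text
pot_tiny fit [ 0.506 -0.437] score 60.0 tcp [ 0.4278 -0.4376  0.3143] tool dx,dy mm 78.20330538252679 -0.573314056520724
```

View pics/w4.png

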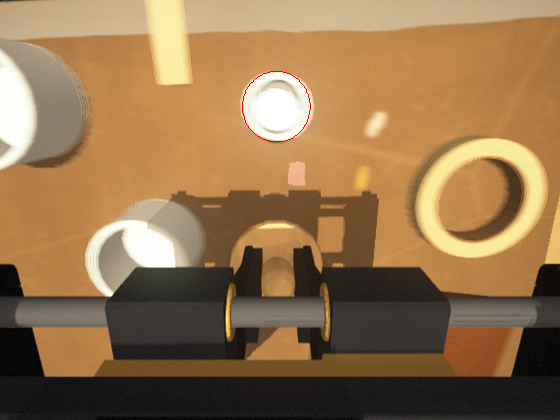

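The red fit is on the tiny pot's rim at (277,106). The arm was still settling and the score saturated, so I'll re-read with a higher cap and also fit the medium pot.

```bash
sed -i 's/-10,60/-10,150/' h.py; python3 -c "
from h import *
look('pot_tiny',.506,-.433);look('pot_tiny',.506,-.433);look('pot_medium',.3895,-.3255)"
```

```text
pot_tiny fit [ 0.5071 -0.4342] score 116.98589324951172 tcp [ 0.4261 -0.4419  0.3141] tool dx,dy mm 80.95357610130355 -7.725923542376334
pot_tiny fit [ 0.5075 -0.4334] score 115.84037780761719 tcp [ 0.4273 -0.4389  0.3139] tool dx,dy mm 80.17367980240947 -5.4710260527774945
pot_medium fit [ 0.3908 -0.3257] score 64.32028198242188 tcp [ 0.429  -0.4357  0.3139] tool dx,dy mm -38.213549039953385 -109.97879990076198
```

Emit:
jog_arm([
  [-1,30,0,0,0,0,0],
  [-1,60,0,10,0,0,0],
  [-1,76,0,25,0,0,0],
  [-1,76,0,40,0,0,0],
  [-1,76,0,48,0,0,0],
  [-1,76,0,52,0,0,0],
  [-1,76,0,52,0,0,0],
  [-1,76,0,52,0,0,0],
  [-1,76,0,52,0,0,0],
  [-1,76,0,52,0,0,0],
])

```text
clock: 11.48
position: [0.5066, -0.4337, 0.2641]
ee_rot: [[1.0, -0.0, 0.001], [-0.0, -1.0, -0.002], [0.001, 0.001, -1.0]]
wrist_force: [-1.3, -0.4, 0.1]
finger_gap: 0.186
grasp_force: 35.0
```

Emit:
jog_arm([
  [-1,0,0,6,0,0,0],
  [-1,0,0,12,0,0,0],
  [-1,0,0,17,0,0,0],
  [-1,0,0,21,0,0,0],
  [-1,0,0,24,0,0,0],
  [-1,0,0,26,0,0,0],
  [-1,0,0,28,0,0,0],
  [-1,0,0,29,0,0,0],
  [-1,0,0,29,0,0,0],
  [-1,0,0,29,0,0,0],
])

```text
clock: 12.32
position: [0.507, -0.4337, 0.2352]
ee_rot: [[1.0, 0.0, 0.001], [0.0, -1.0, -0.002], [0.001, 0.002, -1.0]]
wrist_force: [-1.2, -0.3, 4.5]
finger_gap: 0.186
grasp_force: 35.0
```

Emit:
jog_arm([
  [0,0,0,-0.5,0,0,0],
  [0,0,0,-0.5,0,0,0],
  [0,0,0,-0.5,0,0,0],
  [0,0,0,-0.5,0,0,0],
  [0,0,0,-0.5,0,0,0],
  [0,0,0,-0.5,0,0,0],
  [0,0,0,-0.5,0,0,0],
  [0,0,0,-20,0,0,0],
  [0.2,0,0,-50,0,0,0],
  [0.2,0,0,-80,0,0,0],
])

```text
clock: 13.15
position: [0.5063, -0.4329, 0.3133]
ee_rot: [[1.0, 0.001, -0.002], [0.001, -1.0, 0.002], [-0.002, -0.002, -1.0]]
wrist_force: [0.3, -0.0, 0.6]
finger_gap: 0.562
grasp_force: 0.0
```

Emit:
jog_arm([
  [0.2,0,-40,0,0,0,0],
  [0.2,0,-80,0,0,0,0],
  [0.2,0,-120,0,0,0,0],
  [0.2,0,-160,0,0,0,0],
  [0.2,0,-200,0,0,0,0],
  [0.2,0,-240,0,0,0,0],
  [0.2,0,-280,0,0,0,0],
  [0.2,0,-320,0,0,0,0],
  [0.2,0,-360,0,0,0,0],
  [0.2,0,-400,0,0,0,0],
])

```text
clock: 13.98
position: [0.5061, -0.0313, 0.314]
ee_rot: [[1.0, 0.0, 0.001], [0.0, -1.0, -0.001], [0.001, 0.001, -1.0]]
wrist_force: [0.9, 0.2, 0.7]
finger_gap: 0.601
grasp_force: 0.0
```

Emit:
jog_arm([
  [0.2,0,-40,0,0,0,0],
  [0.2,0,-80,0,0,0,0],
  [0.2,0,-120,0,0,0,0],
  [0.2,0,-160,0,0,0,0],
  [0.2,-10,-198,0,0,0,0],
  [0.2,-30,-233,0,0,0,0],
  [0.2,-53,-267,10,0,0,0],
  [0.2,-76,-300,20,0,0,0],
  [0.2,-97,-333,30,0,0,0],
  [0.2,-108,-360,40,0,0,0],
])

```text
clock: 14.82
position: [0.3952, 0.3294, 0.2737]
ee_rot: [[1.0, 0.004, 0.0], [0.004, -1.0, 0.0], [0.0, -0.0, -1.0]]
wrist_force: [1.5, 1.1, -0.1]
finger_gap: 0.598
grasp_force: 0.0
```

Emit:
jog_arm([
  [0.2,-9,-13,10,0,0,0],
  [0.2,-9,-13,28,0,0,0],
  [0.2,-9,-13,28,0,0,0],
  [0.2,-9,-13,28,0,0,0],
  [0.2,-9,-13,28,0,0,0],
  [0.2,-9,-13,28,0,0,0],
  [0.2,-9,-13,28,0,0,0],
  [0.2,-9,-13,28,0,0,0],
  [0.2,-9,-13,28,0,0,0],
  [0.2,-9,-13,28,0,0,0],
])

```text
clock: 15.65
position: [0.3896, 0.3396, 0.246]
ee_rot: [[1.0, -0.0, 0.001], [-0.0, -1.0, 0.0], [0.001, -0.0, -1.0]]
wrist_force: [0.6, 0.0, -0.6]
finger_gap: 0.604
grasp_force: 0.0
```

```bash
python3 - <<'E'
from h import *
from bench import r
look('lid_medium',.3888,.3398)
im=r.read_camera("scene");c=r.get_calibration("scene")
u=proj(c,[[.507,-.433,.05]])[0].astype(int)
cv2.imwrite('pics/s2.png',cv2.resize(im[u[1]-30:u[1]+30,u[0]-40:u[0]+40],None,fx=8,fy=8,interpolation=cv2.INTER_CUBIC)[:,:,::-1])
E
```

```text
lid_medium fit [0.3893 0.339 ] score 62.37068557739258 tcp [0.3896 0.3396 0.246 ] tool dx,dy mm -0.24057993210058193 0.5949995763170901
```

View pics/s2.png

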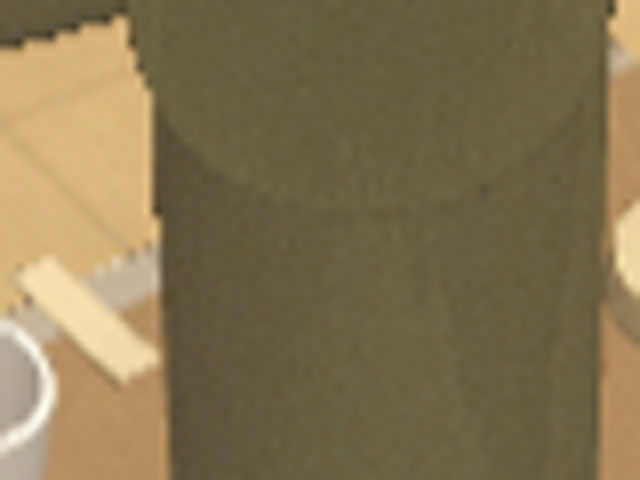

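The arm hides the tiny pot from the scene camera, so I'll check it later. The medium lid is centred under the tool; grasp it and carry.

Emit:
jog_arm([
  [0,0,0,25,0,0,0],
  [0,0,0,41,0,0,0],
  [0,0,0,41,0,0,0],
  [-1,0,0,41,0,0,0],
  [-1,0,0,41,0,0,0],
  [-1,0,0,41,0,0,0],
  [-1,0,0,41,0,0,0],
  [-1,0,0,41,0,0,0],
  [-1,0,0,41,0,0,0],
  [-1,0,0,41,0,0,0],
])

```text
clock: 16.58
position: [0.3894, 0.3396, 0.2047]
ee_rot: [[1.0, 0.0, 0.0], [0.0, -1.0, -0.0], [0.0, 0.0, -1.0]]
wrist_force: [-0.2, -0.9, 1.0]
finger_gap: 0.182
grasp_force: 35.0
```

Emit:
jog_arm([
  [-1,0,0,-35,0,0,0],
  [-1,0,0,-70,0,0,0],
  [-1,5,20,-95,0,0,0],
  [-1,15,55,-105,0,0,0],
  [-1,27,92,-110,0,0,0],
  [-1,39,129,-110,0,0,0],
  [-1,51,166,-110,0,0,0],
  [-1,63,203,-110,0,0,0],
  [-1,70,242,-110,0,0,0],
  [-1,70,282,-110,0,0,0],
])

```text
clock: 17.42
position: [0.4602, 0.0559, 0.315]
ee_rot: [[1.0, 0.0, 0.002], [0.0, -1.0, 0.0], [0.002, -0.0, -1.0]]
wrist_force: [1.7, -0.6, -1.0]
finger_gap: 0.181
grasp_force: 35.0
```

Emit:
jog_arm([
  [-1,0,40,0,0,0,0],
  [-1,0,80,0,0,0,0],
  [-1,0,120,0,0,0,0],
  [-1,0,160,0,0,0,0],
  [-1,-4,200,0,0,0,0],
  [-1,-16,236,0,0,0,0],
  [-1,-30,272,0,0,0,0],
  [-1,-44,308,0,0,0,0],
  [-1,-58,344,0,0,0,0],
  [-1,-69,374,0,0,0,0],
])

```text
clock: 18.25
position: [0.3889, -0.3188, 0.3147]
ee_rot: [[1.0, -0.001, -0.001], [-0.001, -1.0, -0.001], [-0.001, 0.001, -1.0]]
wrist_force: [0.6, -0.1, -1.0]
finger_gap: 0.192
grasp_force: 35.0
```

Emit:
jog_arm([
  [-1,0,9,0,0,0,0],
  [-1,0,9,10,0,0,0],
  [-1,0,9,20,0,0,0],
  [-1,0,9,30,0,0,0],
  [-1,0,9,36,0,0,0],
  [-1,0,9,36,0,0,0],
  [-1,0,9,36,0,0,0],
  [-1,0,9,36,0,0,0],
  [-1,0,9,36,0,0,0],
  [-1,0,9,36,0,0,0],
])

```text
clock: 19.08
position: [0.3909, -0.3253, 0.2793]
ee_rot: [[1.0, 0.001, 0.001], [0.001, -1.0, -0.001], [0.001, 0.001, -1.0]]
wrist_force: [-0.9, 0.0, -1.0]
finger_gap: 0.187
grasp_force: 35.0
```

```bash
python3 - <<'E'
from h import *
from bench import r
s=r.observe(); c=r.get_calibration("wrist"); im=r.read_camera("wrist").copy(); p=s['position']
cv2.polylines(im,[np.int32(proj(c,circ(.3905,-.3257,.06,.038))+.5)],True,(0,0,255))
cv2.polylines(im,[np.int32(proj(c,circ(p[0],p[1],p[2]-.1845,.0395))+.5)],True,(255,0,0))
cv2.imwrite('pics/w5.png',im[:,:,::-1])
E
```

```text
(no output)
```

View pics/w5.png

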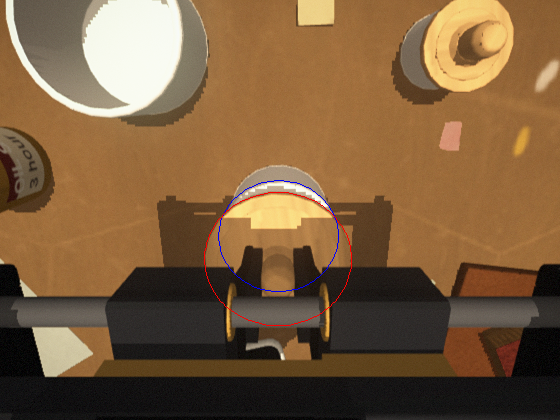

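The blue circle matches the medium pot's rim, the red one matches the held lid, and the tiny lid (466,45) is seated. Now lower it.

Emit:
jog_arm([
  [-1,0,0,6,0,0,0],
  [-1,0,0,12,0,0,0],
  [-1,0,0,17,0,0,0],
  [-1,0,0,21,0,0,0],
  [-1,0,0,24,0,0,0],
  [-1,0,0,26,0,0,0],
  [-1,0,0,28,0,0,0],
  [-1,0,0,29,0,0,0],
  [-1,0,0,29,0,0,0],
  [-1,0,0,29,0,0,0],
])

```text
clock: 19.97
position: [0.3906, -0.3253, 0.2506]
ee_rot: [[1.0, 0.0, -0.0], [0.0, -1.0, -0.0], [-0.0, 0.0, -1.0]]
wrist_force: [-2.8, 1.9, 4.0]
finger_gap: 0.186
grasp_force: 35.0
```

Emit:
jog_arm([
  [0,0,0,-0.5,0,0,0],
  [0,0,0,-0.5,0,0,0],
  [0,0,0,-0.5,0,0,0],
  [0,0,0,-0.5,0,0,0],
  [0,0,0,-0.5,0,0,0],
  [0,0,0,-0.5,0,0,0],
  [0,0,0,-0.5,0,0,0],
  [0,0,0,-20,0,0,0],
  [0.2,0,0,-50,0,0,0],
  [0.2,0,0,-65,0,0,0],
])

```text
clock: 20.8
position: [0.3912, -0.3256, 0.3172]
ee_rot: [[1.0, 0.0, 0.002], [0.0, -1.0, -0.002], [0.002, 0.002, -1.0]]
wrist_force: [0.7, -0.2, -0.2]
finger_gap: 0.565
grasp_force: 0.0
```

Emit:
jog_arm([
  [0.2,16,-36,0,0,0,0],
  [0.2,32,-72,0,0,0,0],
  [0.2,48,-108,0,0,0,0],
  [0.2,64,-144,0,0,0,0],
  [0.2,80,-180,0,0,0,0],
  [0.2,90,-218,0,0,0,0],
  [0.2,95,-258,0,0,0,0],
  [0.2,100,-298,0,0,0,0],
  [0.2,105,-338,0,0,0,0],
  [0.2,110,-378,0,0,0,0],
])

```text
clock: 21.63
position: [0.5003, 0.0547, 0.3149]
ee_rot: [[1.0, 0.0, 0.001], [0.0, -1.0, -0.0], [0.001, 0.0, -1.0]]
wrist_force: [2.1, -0.1, 0.4]
finger_gap: 0.598
grasp_force: 0.0
```

Emit:
jog_arm([
  [0.2,2,-40,0,0,0,0],
  [0.2,4,-80,0,0,0,0],
  [0.2,6,-120,0,0,0,0],
  [0.2,8,-160,0,0,0,0],
  [0.2,10,-200,0,0,0,0],
  [0.2,12,-240,0,0,0,0],
  [0.2,15,-280,0,0,0,0],
  [0.2,18,-320,10,0,0,0],
  [0.2,21,-357,25,0,0,0],
  [0.2,23,-382,40,0,0,0],
])

```text
clock: 22.47
position: [0.5224, 0.4388, 0.2744]
ee_rot: [[1.0, 0.003, 0.0], [0.003, -1.0, 0.003], [0.0, -0.003, -1.0]]
wrist_force: [0.5, -0.4, -0.2]
finger_gap: 0.603
grasp_force: 0.0
```

Emit:
jog_arm([
  [0.2,0,-7,15,0,0,0],
  [0.2,0,-7,29,0,0,0],
  [0.2,0,-7,29,0,0,0],
  [0.2,0,-7,29,0,0,0],
  [0.2,0,-7,29,0,0,0],
  [0.2,0,-7,29,0,0,0],
  [0.2,0,-7,29,0,0,0],
  [0.2,0,-7,29,0,0,0],
  [0.2,0,-7,29,0,0,0],
  [0.2,0,-7,29,0,0,0],
])

```text
clock: 23.3
position: [0.5234, 0.4416, 0.2462]
ee_rot: [[1.0, 0.0, 0.001], [0.0, -1.0, 0.0], [0.001, -0.0, -1.0]]
wrist_force: [0.2, 0.4, -0.1]
finger_gap: 0.602
grasp_force: 0.0
```

```bash
python3 -c "
from h import *
look('lid_large',.5237,.4425)"
```

```text
lid_large fit [0.5253 0.4426] score 52.41636657714844 tcp [0.5234 0.4416 0.2462] tool dx,dy mm 1.8873316274266028 -0.963334483548739
```

Emit:
jog_arm([
  [0,1.5,-1,25,0,0,0],
  [0,1.5,-1,41,0,0,0],
  [0,1.5,-1,41,0,0,0],
  [-1,1.5,-1,41,0,0,0],
  [-1,1.5,-1,41,0,0,0],
  [-1,1.5,-1,41,0,0,0],
  [-1,1.5,-1,41,0,0,0],
  [-1,1.5,-1,41,0,0,0],
  [-1,1.5,-1,41,0,0,0],
  [-1,1.5,-1,41,0,0,0],
])

```text
clock: 24.18
position: [0.5247, 0.4426, 0.2045]
ee_rot: [[1.0, 0.0, -0.0], [0.0, -1.0, -0.0], [-0.0, 0.0, -1.0]]
wrist_force: [-0.1, 0.3, -1.2]
finger_gap: 0.19
grasp_force: 35.0
```

Emit:
jog_arm([
  [-1,0,0,-35,0,0,0],
  [-1,0,0,-70,0,0,0],
  [-1,0,20,-95,0,0,0],
  [-1,0,55,-105,0,0,0],
  [-1,-1,95,-110,0,0,0],
  [-1,-2,135,-110,0,0,0],
  [-1,-4,175,-110,0,0,0],
  [-1,-5,215,-110,0,0,0],
  [-1,-6,255,-110,0,0,0],
  [-1,-7,295,-110,0,0,0],
])

```text
clock: 25.02
position: [0.5173, 0.1458, 0.3148]
ee_rot: [[1.0, 0.001, 0.0], [0.001, -1.0, -0.0], [0.0, 0.0, -1.0]]
wrist_force: [0.5, -0.4, -0.8]
finger_gap: 0.19
grasp_force: 35.0
```

Emit:
jog_arm([
  [-1,-1,40,0,0,0,0],
  [-1,-2,80,0,0,0,0],
  [-1,-3,120,0,0,0,0],
  [-1,-4,160,0,0,0,0],
  [-1,-5,200,0,0,0,0],
  [-1,-5,240,0,0,0,0],
  [-1,-6,280,0,0,0,0],
  [-1,-6,315,0,0,0,0],
  [-1,-7,345,0,0,0,0],
  [-1,-7,365,0,0,0,0],
])

```text
clock: 25.85
position: [0.51, -0.2212, 0.3147]
ee_rot: [[1.0, -0.004, -0.0], [-0.004, -1.0, -0.002], [-0.0, 0.002, -1.0]]
wrist_force: [-0.3, 0.4, -0.7]
finger_gap: 0.19
grasp_force: 35.0
```

Emit:
jog_arm([
  [-1,0,14,0,0,0,0],
  [-1,0,14,10,0,0,0],
  [-1,0,14,20,0,0,0],
  [-1,0,14,27,0,0,0],
  [-1,0,14,27,0,0,0],
  [-1,0,14,27,0,0,0],
  [-1,0,14,27,0,0,0],
  [-1,0,14,27,0,0,0],
  [-1,0,14,27,0,0,0],
  [-1,0,14,27,0,0,0],
])

```text
clock: 26.68
position: [0.5113, -0.2311, 0.2882]
ee_rot: [[1.0, 0.001, 0.001], [0.001, -1.0, -0.001], [0.001, 0.001, -1.0]]
wrist_force: [-0.8, -0.2, -1.6]
finger_gap: 0.189
grasp_force: 35.0
```

```bash
python3 - <<'E'
from h import *
from bench import r
s=r.observe(); c=r.get_calibration("wrist"); im=r.read_camera("wrist").copy(); p=s['position']
cv2.polylines(im,[np.int32(proj(c,circ(.5107,-.2315,.068,.045))+.5)],True,(0,0,255))
cv2.polylines(im,[np.int32(proj(c,circ(p[0],p[1],p[2]-.1845,.0465))+.5)],True,(255,0,0))
cv2.imwrite('pics/w6.png',im[:,:,::-1])
E
```

```text
(no output)
```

View pics/w6.png

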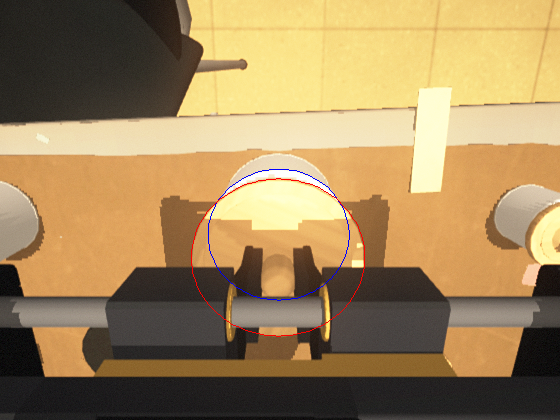

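The large pot's rim and the held lid both match their overlays. Lower it.

Emit:
jog_arm([
  [-1,0,0,6,0,0,0],
  [-1,0,0,12,0,0,0],
  [-1,0,0,17,0,0,0],
  [-1,0,0,21,0,0,0],
  [-1,0,0,25,0,0,0],
  [-1,0,0,27,0,0,0],
  [-1,0,0,29,0,0,0],
  [-1,0,0,30,0,0,0],
  [-1,0,0,30,0,0,0],
  [-1,0,0,30,0,0,0],
])

```text
clock: 27.57
position: [0.5111, -0.2312, 0.2582]
ee_rot: [[1.0, 0.0, -0.0], [0.0, -1.0, -0.0], [-0.0, 0.0, -1.0]]
wrist_force: [-3.3, 1.7, 3.3]
finger_gap: 0.185
grasp_force: 35.0
```

Release, lift, and clear away to the left for a final look.

Emit:
jog_arm([
  [0,0,0,-0.5,0,0,0],
  [0,0,0,-0.5,0,0,0],
  [0,0,0,-0.5,0,0,0],
  [0,0,0,-0.5,0,0,0],
  [0,0,0,-0.5,0,0,0],
  [0,0,0,-0.5,0,0,0],
  [0,0,0,-0.5,0,0,0],
  [0,0,0,-20,0,0,0],
  [0,0,0,-50,0,0,0],
  [0,0,0,-80,0,0,0],
])

```text
clock: 28.4
position: [0.5106, -0.2311, 0.3376]
ee_rot: [[1.0, 0.001, -0.002], [0.001, -1.0, 0.001], [-0.002, -0.001, -1.0]]
wrist_force: [1.1, 0.2, 0.2]
finger_gap: 0.497
grasp_force: 0.0
```

Emit:
jog_arm([
  [0,0,-40,0,0,0,0],
  [0,0,-80,0,0,0,0],
  [0,0,-120,0,0,0,0],
  [0,0,-160,0,0,0,0],
  [0,0,-200,0,0,0,0],
  [0,0,-240,0,0,0,0],
  [0,0,-280,0,0,0,0],
  [0,0,-320,0,0,0,0],
  [0,0,-360,0,0,0,0],
  [0,0,-400,0,0,0,0],
])

```text
clock: 29.23
position: [0.5105, 0.1706, 0.338]
ee_rot: [[1.0, 0.0, 0.001], [0.0, -1.0, -0.0], [0.001, 0.0, -1.0]]
wrist_force: [0.8, -0.4, 0.7]
finger_gap: 0.504
grasp_force: 0.0
```

Emit:
jog_arm([
  [0,0,-40,0,0,0,0],
  [0,0,-80,0,0,0,0],
  [0,0,-120,0,0,0,0],
  [0,0,-160,0,0,0,0],
  [0,0,-200,0,0,0,0],
  [0,0,-240,0,0,0,0],
  [0,0,-240,0,0,0,0],
  [0,0,-240,0,0,0,0],
  [0,0,-240,0,0,0,0],
  [0,0,-240,0,0,0,0],
])

```text
clock: 30.07
position: [0.5117, 0.4071, 0.3375]
ee_rot: [[1.0, -0.002, 0.0], [-0.002, -1.0, -0.002], [0.0, 0.002, -1.0]]
wrist_force: [1.0, -0.2, -1.3]
finger_gap: 0.502
grasp_force: 0.0
```

```bash
python3 - <<'E'
from h import *
from bench import r
im=r.read_camera("scene"); t=r.read_camera("top")
a=cv2.resize(im[130:230,240:420],(800,444),interpolation=cv2.INTER_CUBIC)
b=cv2.resize(t[168:250,255:435],(800,150*2-150))
cv2.imwrite('pics/f.png',np.vstack([a,b])[:,:,::-1]); print(r.observe()['clock'])
E
```

```text
30.1667
```

View pics/f.png

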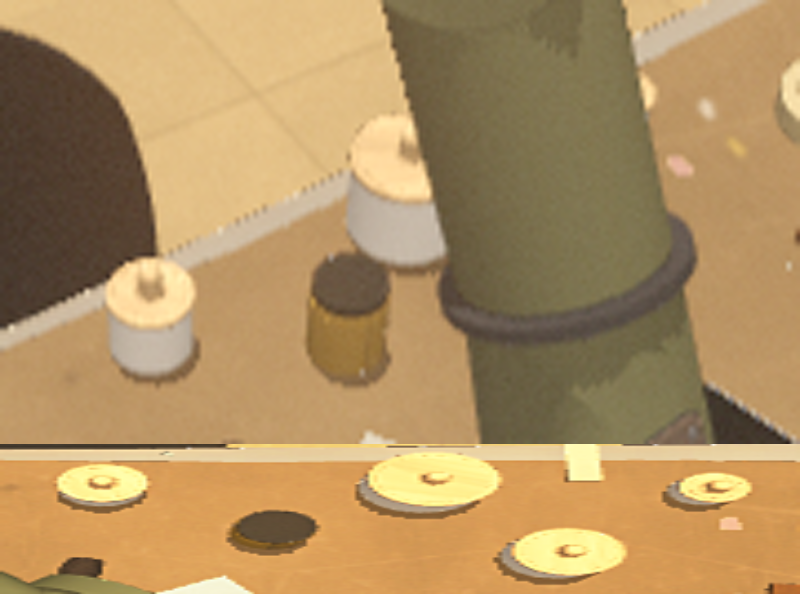

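All four pots are capped with concentric lids and the jar hasn't moved. Each lid met its rim within 0.5 mm of the expected closed height.

```bash
python3 -c "
from bench import r
print(r.hand_in())"
```

```text
the job is handed in; nothing more can be done
None
```

All four pots are closed with their own lids, each seated at its closed height; the jar was not moved, and the job was handed in at about 30 s.

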